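# Empty the parts tray into the bin and park it between the mirror mounts

## Task

Lift the aluminium parts tray with all four small metal pieces still lying on it and, still holding the tray, tip it so that all of them slide off its open end into the open grey storage bin. Then set the empty tray down flat on the black breadboard, centred between the two mirror mounts with its handle bar in line with them; let go only once it stands on the board. Don't bump the mirror mounts with the tray, and leave everything else on the bench where it is.

Things in the scene. Friction and masses are not known exactly. Their poses are not given: they have to be found in the camera images.
- tray: Loose parts tray of smooth aluminium, 160 mm along its x, 112 mm along y, walls 24 mm high (3 mm thick) at its back (+x) end and both sides; the -x end is open, without lip. Floor 3 mm thick. A fixed handle bar arches over its middle along y. Origin: centre of its underside; z up. About 0.2 to 0.4 kg. Pieces on it start to slide at 14 to 22 degrees of tilt and all run off at 45 degrees
- tray_handle (a point): centre of the tray's handle bar: a straight black bar along the tray's y, 12 mm thick (tray x), 16 mm high, 114 mm long, its centre 90 mm above the tray's underside, on two 12 x 5 mm steel uprights at y = +-54.5 mm. Free space of 58 mm or more between bar and the pieces below it. Same axes as the tray
- tray_mouth (a point): middle of the floor's edge at the tray's open end, (-80, 0, 3) mm in the tray's frame
- piece0: a loose clamping shaft collar, steel, 28 mm diameter, 12 mm thick, lying flat on the tray's floor. Origin: centre of its underside
- piece1: a second shaft collar like piece0
- piece2: a loose aluminium post-adapter block, 26 x 20 x 16 mm, lying on the tray's floor. Origin: centre of its underside
- piece3: a second block like piece2
- bin: open grey plastic storage bin, fixed to the bench, 180 mm along x, 170 mm along y, 60 mm high, walls and floor 4 mm thick. Origin: centre of its underside; z up
- board: black breadboard with a grid of holes, fixed to the bench, 170 mm along x, 280 mm along y, 12 mm thick. Origin: centre of its underside; z up. Two steel posts with square aluminium mirror mounts are fixed to it at y = +-108 mm
- bay (a point): point on the board's top face midway between the two mirror mounts, 12 mm above the bench, where the middle of the tray's underside belongs; axes as the board's
- mount_a (a point): top centre of the mirror mount at the board's +y end, 90 mm above the bench; its 32 mm (y) x 18 mm (x) x 36 mm high head sits on a post of 13 mm diameter with a foot of 28 mm diameter
- mount_b (a point): top centre of the same kind of mount at the board's -y end
- mounts: the two mirror mounts together, fixed to the board; same origin and axes as board
- driver: bystander, to be left alone: a screwdriver, 150 mm, lying down. Origin: centre of its underside
- jar: bystander, to be left alone: a lidded white jar, 44 mm diameter, 55 mm tall. Origin: centre of its underside
- fork: bystander, to be left alone: a forked post clamp, about 100 x 30 x 10 mm with a 30 mm high steel stub. Origin: centre of its underside
- pack: bystander, to be left alone: a green box-shaped pack, 110 x 55 x 45 mm. Origin: centre of its underside
- spool: bystander, to be left alone: a flat round grey tin, 70 mm diameter, 30 mm high. Origin: centre of its underside
- mount: bystander, to be left alone: a free-standing black lens mount, 50 mm square foot, 84 mm tall. Origin: centre of its underside

How it is judged (in metres and radians):
On the way, in this order (a step that is already met when the one before it is completed fails the run):
1. the tray is held 60 mm or more off the bench with all four pieces on it (height (world z) of tray above 0.06 m and contact force between the fingers and tray above 1 N and x of piece0 in the frame of tray between -0.082 and 0.082 m and y of piece0 in the frame of tray between -0.055 and 0.055 m and z of piece0 in the frame of tray between -0.003 and 0.03 m and x of piece1 in the frame of tray between -0.082 and 0.082 m and y of piece1 in the frame of tray between -0.055 and 0.055 m and z of piece1 in the frame of tray between -0.003 and 0.03 m and x of piece2 in the frame of tray between -0.082 and 0.082 m and y of piece2 in the frame of tray between -0.055 and 0.055 m and z of piece2 in the frame of tray between -0.003 and 0.03 m and x of piece3 in the frame of tray between -0.082 and 0.082 m and y of piece3 in the frame of tray between -0.055 and 0.055 m and z of piece3 in the frame of tray between -0.003 and 0.03 m), for 0.1 s.
2. all four pieces lie in the bin while the fingers still hold the tray (x of piece0 in the frame of bin between -0.088 and 0.088 m and y of piece0 in the frame of bin between -0.083 and 0.083 m and z of piece0 in the frame of bin between -0.002 and 0.055 m and x of piece1 in the frame of bin between -0.088 and 0.088 m and y of piece1 in the frame of bin between -0.083 and 0.083 m and z of piece1 in the frame of bin between -0.002 and 0.055 m and x of piece2 in the frame of bin between -0.088 and 0.088 m and y of piece2 in the frame of bin between -0.083 and 0.083 m and z of piece2 in the frame of bin between -0.002 and 0.055 m and x of piece3 in the frame of bin between -0.088 and 0.088 m and y of piece3 in the frame of bin between -0.083 and 0.083 m and z of piece3 in the frame of bin between -0.002 and 0.055 m and contact force between the fingers and tray above 1 N and height (world z) of tray above 0.04 m), for 0.1 s.
3. the empty tray stands on the board between the mounts while the fingers still hold it (horizontal distance between tray and bay below 0.02 m and z of tray in the frame of bay between -0.004 and 0.006 m and angle between the y axis of tray and the y axis of board, either way round below 0.17 rad and angle between tray's own z axis and vertical below 0.06 rad and contact force between the fingers and tray above 1 N), for 0.1 s.
At the end, for the whole second after the job is handed in: all four pieces lie in the bin; the tray stands flat on the board, its centre within 20 mm of the midpoint between the two mirror mounts, its handle bar within 0.17 rad of the line through them (either way round), released; tray and pieces at rest (x of piece0 in the frame of bin between -0.088 and 0.088 m and y of piece0 in the frame of bin between -0.083 and 0.083 m and z of piece0 in the frame of bin between -0.002 and 0.055 m and x of piece1 in the frame of bin between -0.088 and 0.088 m and y of piece1 in the frame of bin between -0.083 and 0.083 m and z of piece1 in the frame of bin between -0.002 and 0.055 m and x of piece2 in the frame of bin between -0.088 and 0.088 m and y of piece2 in the frame of bin between -0.083 and 0.083 m and z of piece2 in the frame of bin between -0.002 and 0.055 m and x of piece3 in the frame of bin between -0.088 and 0.088 m and y of piece3 in the frame of bin between -0.083 and 0.083 m and z of piece3 in the frame of bin between -0.002 and 0.055 m and horizontal distance between tray and bay below 0.02 m and z of tray in the frame of bay between -0.004 and 0.006 m and angle between the y axis of tray and the y axis of board, either way round below 0.17 rad and angle between tray's own z axis and vertical below 0.06 rad and linear speed of each of tray, piece0, piece1, piece2, piece3 below 0.02 m/s); the robot touches nothing.
It fails at once if a bystander is moved by more than 30 mm (distance of any of driver, jar, fork, pack, spool, mount from where it was at the start of the episode above 0.03 m).
It fails at once if the tray bumps the mirror mounts (more than 3 N) (contact force between tray and mounts above 3 N).
It also fails if it takes over 72 s, if anything falls off the work surface, if the arm or the gripper's body presses on something with over 40 N, if the wrist force passes 120 N, or if a joint passes its speed limit or range.

## Robot

A 6-joint arm with a two-finger parallel gripper is mounted at the origin on the work surface. World frame = base frame: x ahead of the robot, y to its left, z up, the work surface at z = 0. Lengths are in mm, angles in degrees, forces in N, time in s.
With the tool pointing down it reaches from about 350 to 850 mm from the base axis. Payload 8.1 kg.
Tool frame: the origin (TCP) lies midway between the tips of the shut fingers; the grasp point (between the pads) lies 19 mm behind it (r.pinch_z is the distance from the TCP to the grasp point, in mm); z points along the fingers, y is the line along which they close (so a half turn about z gives the same grasp; the last joint's range is limited). The gripper opens to 85 mm and grips with 20 to 120 N. Pads are 22 mm wide; open, the fingers measure 114 mm over their backs; the gripper's body (76 mm by 85 mm) begins 54 mm behind the grasp point. The pads swing forward as they close: fully open they stand 13 mm farther back than shut.
Start: joints at [68.617, 7.471, 85.268, -0, 87.261, -4.893], TCP at [170.284, 575.333, 231.292] pointing down, gripper open.
Joint ranges: [-169.43, 169.43], [-51.17, 129.36], [1.28, 143.12], [-76.62, 256.62], [0, 156.53], [-152.29, 152.29]. Speed limits (degrees/s): [136.94, 136.94, 159.86, 180, 180, 180].

## Interface

Orientations are given as [roll, pitch, yaw] about the fixed x, y, z axes, in that order (R = Rz(yaw) Ry(pitch) Rx(roll)).
In Python, from bench import r gives the robot as it stands.
- The arm moves only by the shell command python3 -m jog 'ROWS' [OPENING] [FORCE]. ROWS is JSON, one flat list of numbers, 6 for each row, row after row: the shift along the tool's x, y, z in m, then the turn, a rotation vector about the tool's x, y, z in rad. A call has 1 to 8 rows; each row is the pose to reach, as a shift and turn from the pose commanded when the call began, along the tool's axes at that moment; what a row does not reach only later rows make up. A row lasts 1/8 s, in which the tool goes at most 62.5 mm and 10.7 degrees, less where a joint would pass 70% of its speed; a pose out of reach is approached as far as the arm can. A call with a gripper value outside its range is refused whole. OPENING is the opening, from -1 (shut) to 1 (fully open), set as the call begins (- or left out, the last holds). The fingers move at their own pace and stop on an object; FORCE is the grip in N (left out, the last holds). Time passes only in rows, so rows that repeat a pose let the fingers close. It gives the time, the measured TCP pose, the force, the opening and the grip force at its end, in the units of the state.
- r.sense(): the state, without advancing time (a new reading comes with each control period).
- r.snapshot(name): name is "scene" or "top"; returns a dict with "pixels" (420x560x3 uint8, red, green, blue), "range_z" (420x560 float32, mm along the optical axis (not along the pixel's ray), 0 where there is no reading), "K" (3x3 intrinsics, pixels), "rvec" (rotation vector, rad) and "tvec" (3), from world to camera coordinates, as OpenCV has them. Camera axes: x right, y down, z forward; pixel columns grow to the right and rows downward; lengths in mm; the calibration is good to about 2 mm. A picture is of the moment at which its call begins.
- r.hand_in(): hands the job in; it is judged then, once.
Trained networks look in a picture, given as the dict that the camera call returned (one of the last four; its "shot" number tells which), for a name from the list of things; names that differ only in an ending like _2 or _b are one class to them, and where a whole thing is asked for, a point or a joint stands for the part that bears it (a point fixed in the world has none). Each returns a list of dicts, best first, with "score" (0 to 1); they miss things now and then, are a little off and sometimes report something else, mostly with a low value. They report only what shows in the picture. A call takes as long as a camera call.
- r.look_for(picture, target): "bbox" ([left, top, right, bottom] in pixels, round what is visible of it).
- r.outline_of(picture, target): "region" (420x560 bool, what is visible of it) and "bbox" ([left, top, right, bottom] in pixels, round what is visible of it).
The state is a dict: "time": time; "joint_pos": joint angles; "qd": joint speeds; "joint_efforts": joint torques, N m; "tool_pos": TCP position; "tcp_rot": TCP orientation; "ft_force": force on the tool from outside, world axes, zero at the start; "wrist_torque": the same for the moment, N m; "finger_gap": finger opening in mm; "grip_force": force on a finger pad.
Only numpy, scipy, OpenCV 4.12 (cv2) and the standard library are available. Lean on these libraries where they do the work, as an engineer would, in place of code of your own. Each camera call takes 0.05 s, during which the arm holds its last target. There are 200 camera calls.

## Working session

There is one attempt and no reset: what is moved stays moved. The work goes in short steps, Python scripts to look and compute and a shell command to move; the robot and the scene stay as the last step left them, time stands still between calls to the robot, and variables do not carry over. Pictures are saved under pics/ and viewed, at most 10 in all, crops included, and the job is handed in when it is done.

```bash
ls; mkdir -p pics; cat > h.py <<'E'
import numpy as np, cv2
from bench import r
def cloud(s):
    K=s["K"];z=s["range_z"].astype(float);v,u=np.mgrid[0:420,0:560]
    c=np.stack([(u-K[0,2])/K[0,0]*z,(v-K[1,2])/K[1,1]*z,z],-1)
    R=cv2.Rodrigues(np.array(s["rvec"],float))[0]
    w=(c-np.array(s["tvec"],float).ravel())@R
    w[z<=0]=np.nan
    return w
E
python3 - <<'E'
from h import *
a=r.snapshot("scene");b=r.snapshot("top")
cv2.imwrite("pics/scene.png",a["pixels"][:,:,::-1]);cv2.imwrite("pics/top.png",b["pixels"][:,:,::-1])
w=cloud(b)
for n in ["tray","tray_handle","bin","board","mounts","jar","pack","mount","driver","fork","spool","piece0","piece2"]:
    for o in r.outline_of(b,n)[:2]:
        p=w[o["region"]];p=p[~np.isnan(p[:,0])]
        if not len(p): continue
        print(n,round(o["score"],2),o["bbox"],np.round(p.mean(0)),np.round(np.percentile(p,2,0)),np.round(np.percentile(p,98,0)))
E
```

```text
pics
tray 0.89 [348.4, 230.1, 409.2, 293.6] [ 432. -321.   16.] [ 354. -395.   -2.] [ 515. -243.  100.]
tray 0.36 [370.3, 258.7, 373.0, 265.9] [ 427. -296.   20.] [ 415. -308.    3.] [ 438. -285.   91.]
tray_handle 0.63 [350.7, 231.1, 411.0, 292.3] [ 433. -320.   16.] [ 358. -394.   -2.] [ 518. -242.  100.]
bin 0.65 [140.5, 228.7, 204.0, 292.2] [424. 353.  14.] [333. 256.  -1.] [514. 436.  62.]
board 0.55 [226.9, 188.9, 316.3, 244.5] [566.  33.  16.] [ 483. -103.    5.] [652. 167.  89.]
mounts 0.7 [229.8, 211.1, 309.3, 219.9] [565.  14.  78.] [550. -90.  17.] [582. 149.  95.]
jar 0.67 [349.1, 231.3, 407.7, 292.5] [ 431. -321.   16.] [ 353. -396.   -2.] [ 515. -243.  100.]
jar 0.46 [229.8, 268.6, 241.8, 285.6] [378. 138.  47.] [358. 119.   0.] [399. 158.  59.]
pack 0.74 [337.8, 150.4, 363.8, 180.9] [ 741. -231.   42.] [ 691. -267.   13.] [ 794. -197.   50.]
mount 0.7 [228.3, 192.4, 316.1, 244.3] [567.  33.  16.] [ 485. -103.    5.] [652. 168.  89.]
mount 0.54 [242.2, 143.1, 262.5, 162.8] [784.  98.  38.] [765.  72.   1.] [804. 126.  88.]
driver 0.59 [210.0, 157.3, 234.0, 169.1] [737. 197.  24.] [724. 163.  17.] [750. 232.  30.]
driver 0.32 [317.9, 265.3, 327.2, 296.0] [ 368. -132.   14.] [ 325. -150.   -1.] [ 414. -114.   43.]
fork 0.73 [320.8, 267.2, 327.8, 297.2] [ 362. -132.   16.] [ 322. -148.    0.] [ 411. -115.   43.]
spool 0.73 [349.9, 233.4, 409.9, 292.6] [ 431. -320.   15.] [ 353. -391.   -2.] [ 512. -242.  100.]
spool 0.32 [229.5, 192.2, 313.2, 247.9] [567.  33.  16.] [ 486. -100.    7.] [651. 167.  89.]
piece0 0.64 [364.4, 249.1, 368.7, 257.7] [ 462. -266.   15.] [ 452. -277.    7.] [ 474. -255.   22.]
piece0 0.55 [371.3, 246.6, 383.0, 252.9] [ 477. -308.   14.] [ 468. -319.   10.] [ 488. -298.   20.]
piece2 0.64 [364.4, 249.1, 368.7, 257.7] [ 462. -266.   15.] [ 452. -277.    7.] [ 474. -255.   22.]
piece2 0.55 [371.3, 246.6, 383.0, 252.9] [ 477. -308.   14.] [ 468. -319.   10.] [ 488. -298.   20.]
```

View pics/top.png

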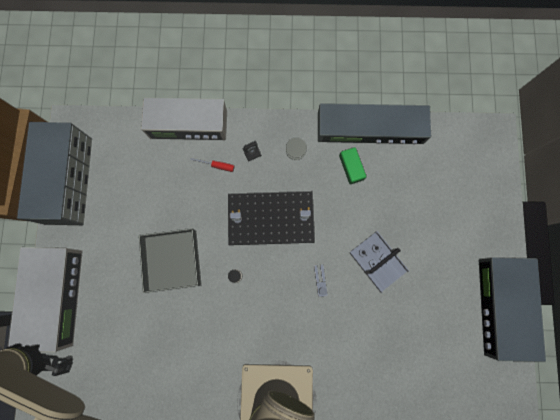

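View pics/scene.png

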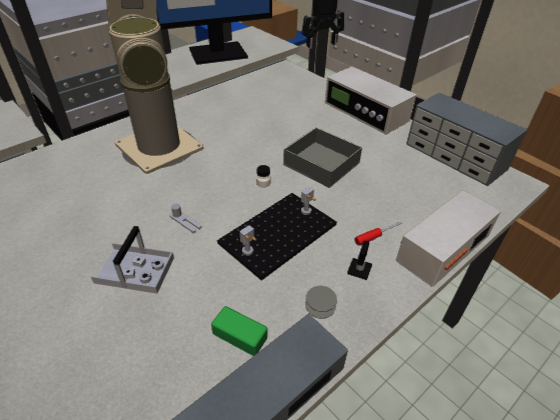

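```bash
python3 - <<'E'
from h import *
a=r.snapshot("scene");b=r.snapshot("top")
def fit(p,n):
    p=p[~np.isnan(p).any(1)]
    c,s,ang=cv2.minAreaRect(p[:,:2].astype(np.float32)); print(n,len(p),np.round(c,1),np.round(s,1),round(ang,1), cv2.boxPoints((c,s,ang)).round().tolist())
for nm,s in(("scene",a),("top",b)):
    w=cloud(s);
    def near(c,d,z0,z1): return w[(abs(w[...,0]-c[0])<d)&(abs(w[...,1]-c[1])<d)&(w[...,2]>z0)&(w[...,2]<z1)]
    print(nm)
    for z0,z1 in((6,30),(18,32),(75,110)): fit(near((432,-321),125,z0,z1),("tray",z0))
    h=near((432,-321),110,80,110); print("handle top z",np.percentile(h[:,2],[5,50,95]),np.median(h,0))
    fit(near((424,346),125,50,75),"binrim"); 
    fit(near((566,33),170,7,18),"board");
    m=near((566,33),170,70,110); 
    for t in(m[m[:,1]>33],m[m[:,1]<33]): print("mount",t.mean(0).round(1),t.min(0).round(),t.max(0).round())
A=cv2.resize(a["pixels"][215:300,85:185],None,fx=4,fy=4,interpolation=2);B=cv2.resize(b["pixels"][222:302,335:420],None,fx=4.25,fy=4.25,interpolation=2)
B=B[:340]; cv2.imwrite("pics/crop.png",np.hstack([A,B])[:,:,::-1])
E
```

```text
scene
('tray', 6) 1198 [ 434.1 -319. ] [161.8 117.7] 38.6 [[334.0, -323.0], [408.0, -415.0], [534.0, -315.0], [461.0, -222.0]]
('tray', 18) 434 [ 434.5 -318.5] [159.8 117.5] 38.4 [[335.0, -322.0], [408.0, -414.0], [534.0, -315.0], [461.0, -223.0]]
('tray', 75) 355 [ 435.1 -320.2] [ 13.8 115.3] 38.4 [[394.0, -279.0], [465.0, -370.0], [476.0, -361.0], [405.0, -271.0]]
handle top z [84.21950367 95.60578677 98.84056092] [ 440.73370775 -324.1358697    95.60578677]
binrim 474 [422.9 343.2] [183.7 177.1] 9.1 [[318.0, 416.0], [346.0, 241.0], [528.0, 270.0], [500.0, 445.0]]
board 4587 [566.2  18.6] [339.1 310.8] 0.0 [[397.0, 174.0], [397.0, -137.0], [736.0, -137.0], [736.0, 174.0]]
mount [566.4 132.8  83.5] [550. 119.  70.] [581. 155.  93.]
mount [577.6 -81.2  84. ] [561. -96.  70.] [593. -63.  92.]
top
('tray', 6) 743 [ 432.1 -322.7] [243.7 244. ] 0.4 [[309.0, -201.0], [311.0, -445.0], [555.0, -444.0], [553.0, -200.0]]
('tray', 18) 219 [ 434.4 -317. ] [159.9 113.8] 38.5 [[336.0, -322.0], [407.0, -411.0], [532.0, -312.0], [462.0, -223.0]]
('tray', 75) 174 [ 433.5 -316.4] [ 13.2 114.7] 38.4 [[393.0, -276.0], [464.0, -365.0], [474.0, -357.0], [403.0, -267.0]]
handle top z [ 89.80995331  97.74476984 102.49215413] [ 433.73885531 -314.90413429   97.74476984]
binrim 393 [422.9 346.5] [180.  172.4] 8.6 [[321.0, 418.0], [347.0, 248.0], [525.0, 275.0], [499.0, 445.0]]
board 4102 [564.2  32. ] [333.  336.5] 0.2 [[397.0, 200.0], [398.0, -137.0], [731.0, -136.0], [730.0, 201.0]]
mount [562.4 138.6  88. ] [550. 124.  76.] [582. 156.  96.]
mount [573.  -76.4  88. ] [561. -91.  71.] [592. -60.  98.]
```

View pics/crop.png

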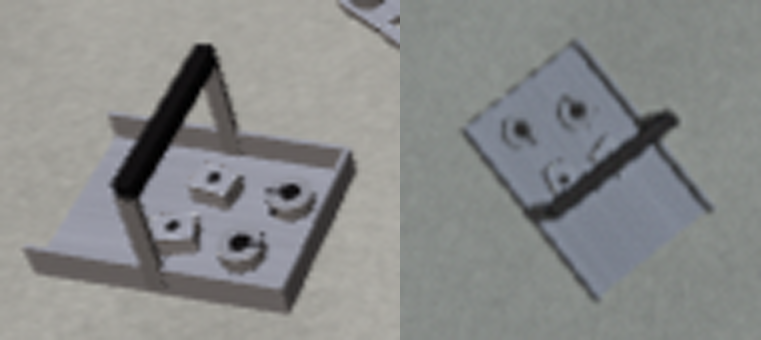

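```bash
cat >> h.py <<'E'
from scipy.spatial.transform import Rotation as Ro
def to(pos,rpy,frm=None):
    s=r.sense(); p0,a0=frm or (s["tool_pos"],s["tcp_rot"])
    R0=Ro.from_euler("xyz",a0,degrees=True);R1=Ro.from_euler("xyz",rpy,degrees=True)
    t=R0.inv().apply(np.array(pos)-np.array(p0))/1000;v=(R0.inv()*R1).as_rotvec()
    print("shift",t.round(4),"rot",v.round(4),"rows>=",round(max(np.linalg.norm(t)/.0625,np.degrees(np.linalg.norm(v))/10.7),1))
E
python3 - <<'E'
from h import *
b=r.snapshot("top");w=cloud(b)
g=b["pixels"].max(2); m=(g<75)&(abs(w[...,0]-566)<130)&(abs(w[...,1]-33)<170)&(w[...,2]<20)
m=cv2.morphologyEx(m.astype(np.uint8),cv2.MORPH_OPEN,np.ones((5,5)));p=w[m>0]
print(len(p),np.median(p[:,2]));print(cv2.minAreaRect(p[:,:2].astype(np.float32)))
p2=np.percentile(p,[1,99],0);print(p2)
s=r.sense();print({k:np.round(v,2) for k,v in s.items()})
to((480,100,240),(180,0,-51.6));to((480,100,240),(180,0,128.4))
E
```

```text
3625 12.490165490640676
((567.7659912109375, 33.26203155517578), (168.7446746826172, 276.9624938964844), 3.0810530185699463)
[[ 483.51241686 -100.21682217    5.89405533]
 [ 650.00970964  166.11981178   18.67538671]]
{'time': np.float64(0.9), 'joint_pos': array([68.62,  7.47, 85.27, -0.  , 87.26, -4.89]), 'qd': array([ 0.1 , -0.04,  0.06, -0.02,  0.03,  0.12]), 'joint_efforts': array([ -0.  , -56.93, -50.09,  -0.  ,   0.  ,   0.  ]), 'tool_pos': array([170.29, 575.34, 231.31]), 'tcp_rot': array([180.  ,   0.  , 163.51]), 'ft_force': array([0.05, 0.32, 0.19]), 'wrist_torque': array([-0.01,  0.04, -0.04]), 'grip_force': np.float64(0.0), 'finger_gap': np.float64(85.51)}
shift [-0.4319 -0.3679 -0.0087] rot [ 0.0000e+00  1.0000e-04 -2.5288e+00] rows>= 13.5
shift [-0.4319 -0.3679 -0.0087] rot [ 0.     -0.      0.6128] rows>= 9.1
```

```bash
python3 -m jog '[-0.432,-0.368,0,0,0,0.613, -0.432,-0.368,0,0,0,0.613, -0.432,-0.368,0,0,0,0.613, -0.432,-0.368,0,0,0,0.613, -0.432,-0.368,0,0,0,0.613, -0.432,-0.368,0,0,0,0.613, -0.432,-0.368,0,0,0,0.613, -0.432,-0.368,0,0,0,0.613]' 1 100
python3 -c "
from h import *
to((434.3,-318.3,180),(180,0,128.4))"
```

```text
time: 1.9
tool_pos: [444.1, 154.6, 231.7]
tcp_rot: [179.9, 0.0, 128.4]
ft_force: [0.6, 1.0, 0.1]
finger_gap: 85.2
grip_force: 0.0
shift [-0.3645 -0.3014  0.0515] rot [ 0.0012  0.0004 -0.0002] rows>= 7.6
```

```bash
python3 -m jog '[-0.36,-0.30,0.05,0,0,0, -0.36,-0.30,0.05,0,0,0, -0.36,-0.30,0.05,0,0,0, -0.36,-0.30,0.05,0,0,0, -0.36,-0.30,0.05,0,0,0, -0.36,-0.30,0.05,0,0,0, -0.36,-0.30,0.05,0,0,0, -0.36,-0.30,0.05,0,0,0]'
python3 -m jog '[0,0,0,0,0,0, 0,0,0,0,0,0]'
python3 -c "
from h import *
to((434.3,-318.3,71),(180,0,128.4))"
```

```text
time: 2.9
tool_pos: [430.8, -315.0, 180.9]
tcp_rot: [-180.0, 0.0, 128.3]
ft_force: [0.5, 0.1, -0.5]
finger_gap: 85.6
grip_force: 0.0
time: 3.15
tool_pos: [431.6, -311.5, 181.2]
tcp_rot: [180.0, -0.0, 128.4]
ft_force: [0.7, -0.0, 0.3]
finger_gap: 85.4
grip_force: 0.0
shift [-0.007  -0.0021  0.1102] rot [ 0.0003 -0.0006 -0.0004] rows>= 1.8
```

```bash
python3 -m jog '[-0.007,-0.002,0.03,0,0,0, -0.007,-0.002,0.06,0,0,0, -0.007,-0.002,0.085,0,0,0, -0.007,-0.002,0.1,0,0,0, -0.007,-0.002,0.11,0,0,0, -0.007,-0.002,0.11,0,0,0]'
python3 -m jog '[0,0,0,0,0,0, 0,0,0,0,0,0, 0,0,0,0,0,0, 0,0,0,0,0,0, 0,0,0,0,0,0, 0,0,0,0,0,0, 0,0,0,0,0,0, 0,0,0,0,0,0]' -1 100
python3 - <<'E'
from h import *
a=r.snapshot("scene")
cv2.imwrite("pics/grip.png",cv2.resize(a["pixels"][150:310,50:250],None,fx=3,fy=3)[:,:,::-1])
E
```

```text
time: 3.9
tool_pos: [434.4, -318.4, 71.2]
tcp_rot: [-180.0, -0.0, 128.4]
ft_force: [-0.7, -0.0, 0.1]
finger_gap: 85.6
grip_force: 0.0
time: 4.9
tool_pos: [434.5, -319.0, 71.7]
tcp_rot: [-180.0, 0.0, 128.4]
ft_force: [-1.7, 0.8, 6.1]
finger_gap: 10.0
grip_force: 98.4
```

View pics/grip.png

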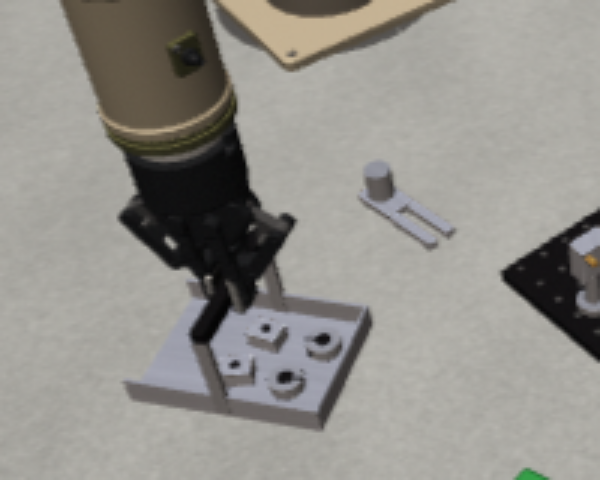

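The fingers hold the bar at its middle (crop pixel 215,300), with all four pieces still behind it. Lifting gently.

```bash
python3 -m jog '[0,0,-0.004,0,0,0, 0,0,-0.013,0,0,0, 0,0,-0.03,0,0,0, 0,0,-0.052,0,0,0, 0,0,-0.075,0,0,0, 0,0,-0.095,0,0,0, 0,0,-0.11,0,0,0, 0,0,-0.116,0,0,0]'
python3 - <<'E'
from h import *
a=r.snapshot("scene")
cv2.imwrite("pics/lift.png",cv2.resize(a["pixels"][100:300,20:240],None,fx=2.5,fy=2.5)[:,:,::-1])
w=cloud(a);p=w[(abs(w[...,0]-434)<130)&(abs(w[...,1]+318)<130)&(w[...,2]>90)&(w[...,2]<160)]
print(len(p),np.percentile(p[:,2],[2,10,50,90]))
psi=np.radians(38.4);e=np.array([np.cos(psi),np.sin(psi)])
x=(p[:,:2]-[434.3,-318.3])@e
for lo in(-80,-60,20,40,65): 
  q=p[(x>lo)&(x<lo+15)];print(lo,np.percentile(q[:,2],[5,25,50,75,95]).round())
to((450,0,190),(180,0,99))
E
```

```text
time: 5.95
tool_pos: [434.8, -319.1, 188.7]
tcp_rot: [180.0, 0.1, 128.4]
ft_force: [0.7, -0.2, -5.3]
finger_gap: 10.2
grip_force: 97.6
2776 [116.71110632 118.07432157 123.97354194 138.71289203]
-80 [117. 119. 120. 127. 139.]
-60 [117. 119. 120. 123. 139.]
20 [117. 119. 121. 131. 139.]
40 [117. 120. 127. 131. 139.]
65 [117. 124. 131. 137. 141.]
shift [ 0.2407  0.2101 -0.0016] rot [0.0007 0.0014 0.513 ] rows>= 5.1
```

View pics/lift.png

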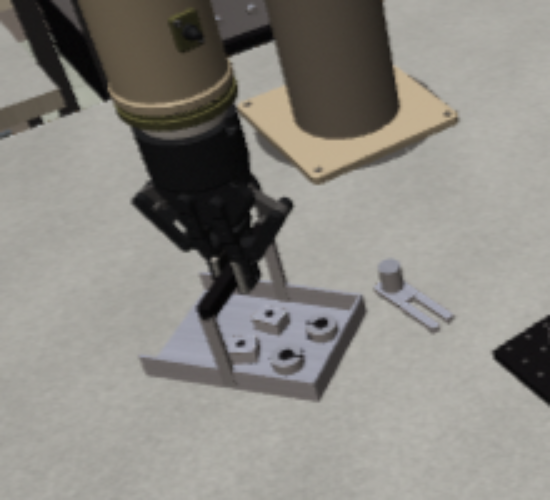

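The tray is level, with its underside at about 117 mm and all four pieces on it. Carrying it across slowly.

```bash
python3 -m jog '[0.006,0.005,0,0,0,0.01, 0.018,0.016,0,0,0,0.04, 0.036,0.031,0,0,0,0.08, 0.058,0.05,0,0,0,0.12, 0.08,0.07,0,0,0,0.16, 0.1,0.087,0,0,0,0.2, 0.113,0.099,0,0,0,0.24, 0.12,0.105,0,0,0,0.25]'
python3 -c "
from h import *
to((450,0,190),(180,0,99))"
```

```text
time: 7.0
tool_pos: [441.6, -158.1, 186.2]
tcp_rot: [-179.9, -0.1, 114.1]
ft_force: [-0.0, -1.2, -4.4]
finger_gap: 10.0
grip_force: 97.6
shift [ 0.1409  0.0722 -0.0036] rot [-0.0013 -0.0013  0.2636] rows>= 2.5
```

```bash
python3 -m jog '[0.007,0.004,0,0,0,0.01, 0.022,0.011,0,0,0,0.04, 0.042,0.022,0,0,0,0.08, 0.068,0.035,0,0,0,0.12, 0.094,0.048,0,0,0,0.17, 0.117,0.06,0,0,0,0.21, 0.132,0.068,-0.002,0,0,0.25, 0.14,0.072,-0.004,0,0,0.264]'
python3 -c "
from h import *
to((430,190,193),(180,0,99))"
```

```text
time: 8.0
tool_pos: [450.8, -1.8, 191.1]
tcp_rot: [-180.0, -0.0, 98.9]
ft_force: [-0.5, 0.2, -4.9]
finger_gap: 10.3
grip_force: 97.6
shift [ 0.1927  0.0093 -0.0019] rot [-0.0004 -0.     -0.0009] rows>= 3.1
```

```bash
python3 -m jog '[0.008,0,0,0,0,0, 0.027,0.001,0,0,0,0, 0.055,0.002,0,0,0,0, 0.09,0.004,0,0,0,0, 0.125,0.006,0,0,0,0, 0.16,0.008,0,0,0,0, 0.183,0.009,-0.002,0,0,0, 0.192,0.009,-0.002,0,0,0]'
python3 -c "
from h import *
to((541,364,173),(180,0,99))"
```

```text
time: 9.0
tool_pos: [429.8, 189.4, 193.3]
tcp_rot: [180.0, 0.0, 99.0]
ft_force: [0.0, -0.2, -5.1]
finger_gap: 10.2
grip_force: 97.6
shift [0.155  0.1372 0.0203] rot [0.0001 0.0001 0.0004] rows>= 3.3
```

```bash
python3 -m jog '[0.007,0.006,0,0,0,0, 0.021,0.019,0.001,0,0,0, 0.044,0.039,0.005,0,0,0, 0.072,0.064,0.01,0,0,0, 0.1,0.089,0.017,0,0,0, 0.128,0.114,0.024,0,0,0, 0.147,0.13,0.031,0,0,0, 0.155,0.137,0.035,0,0,0]'
python3 - <<'E'
from h import *
s=r.sense();print(s["tool_pos"],s["tcp_rot"])
# tilt about mouth: in tool frame (y=tray x, z down); mouth relative to TCP at theta=0
m=np.array([0,-80,68.]) # handle->mouth: -80 tray x, 87 down; TCP is 19 below handle
for t in(5,12,19,26,33,40,46,52):
    R=Ro.from_rotvec([-np.radians(t),0,0]);print(t,round(np.radians(t),3),((m-R.apply(m))/1000).round(4))
a=r.snapshot("top");cv2.imwrite("pics/overbin.png",cv2.resize(a["pixels"][150:330,80:280],None,fx=3,fy=3)[:,:,::-1])
E
```

```text
time: 10.0
tool_pos: [541.9, 363.1, 156.9]
tcp_rot: [-179.9, 0.0, 98.9]
ft_force: [-0.4, -0.4, -5.5]
finger_gap: 10.1
grip_force: 97.9
[541.93036824 363.1019141  156.93957465] [-1.79931251e+02  4.20947168e-02  9.89214769e+01]
5 0.087 [ 0.     -0.0062 -0.0067]
12 0.209 [ 0.     -0.0159 -0.0151]
19 0.332 [ 0.     -0.0265 -0.0223]
26 0.454 [ 0.     -0.0379 -0.0282]
33 0.576 [ 0.     -0.0499 -0.0326]
40 0.698 [ 0.     -0.0624 -0.0355]
46 0.803 [ 0.     -0.0733 -0.0368]
52 0.908 [ 0.     -0.0843 -0.0369]
```

View pics/overbin.png

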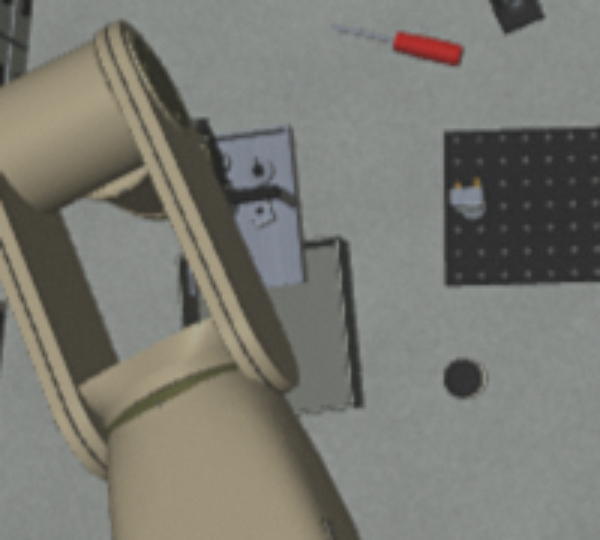

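```bash
python3 -m jog '[0,-0.006,-0.006,-0.087,0,0, 0,-0.016,-0.013,-0.209,0,0, 0,-0.027,-0.019,-0.332,0,0, 0,-0.038,-0.023,-0.454,0,0, 0,-0.05,-0.026,-0.576,0,0, 0,-0.062,-0.028,-0.698,0,0, 0,-0.073,-0.029,-0.803,0,0, 0,-0.084,-0.029,-0.9,0,0]'
python3 -m jog '[0,0,0,0,0,0, 0,0,0,0,0,0, 0,0,0,0,0,0, 0,0,0,0,0,0, 0,0,0,0,0,0, 0,0,0,0,0,0]'
python3 - <<'E'
from h import *
a=r.snapshot("scene");b=r.snapshot("top")
A=cv2.resize(a["pixels"][60:230,200:440],None,fx=1.66,fy=1.66);B=cv2.resize(b["pixels"][180:310,90:240],None,fx=2.17,fy=2.17)
h=min(len(A),len(B));cv2.imwrite("pics/tip.png",np.hstack([A[:h],B[:h]])[:,:,::-1])
E
```

```text
time: 11.05
tool_pos: [458.0, 349.0, 187.9]
tcp_rot: [128.2, -0.1, 98.9]
ft_force: [0.7, -1.4, -3.3]
finger_gap: 9.9
grip_force: 98.5
time: 11.8
tool_pos: [458.3, 350.0, 187.2]
tcp_rot: [128.4, 0.0, 98.9]
ft_force: [-0.3, 0.7, -3.0]
finger_gap: 10.5
grip_force: 98.6
```

View pics/tip.png

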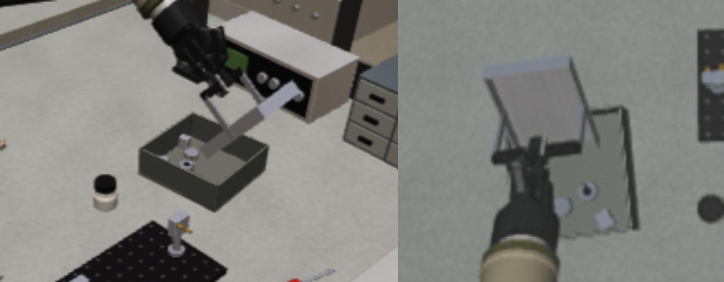

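All the pieces have left the tray: the bin shows two collars and blocks around pixels (185,150), and the tray floor is bare. Levelling and raising it.

```bash
python3 -c "
from h import *
to((470,345,230),(180,0,96));
to((470,200,230),(180,0,93.1),((470,345,230),(180,0,96)));
to((567,32.5,230),(180,0,93.1),((470,200,230),(180,0,93.1)))"
```

```text
shift [-0.0068  0.0403 -0.0181] rot [ 0.8996 -0.0229  0.0478] rows>= 4.8
shift [-0.1442 -0.0152 -0.    ] rot [ 0.     -0.      0.0506] rows>= 2.3
shift [-0.1725  0.0878  0.    ] rot [0. 0. 0.] rows>= 3.1
```

```bash
python3 -m jog '[0,0.01,-0.02,0,0,0, -0.002,0.02,-0.03,0.1,0,0, -0.003,0.03,-0.03,0.25,-0.006,0.013, -0.004,0.035,-0.025,0.4,-0.01,0.02, -0.005,0.04,-0.02,0.55,-0.014,0.03, -0.006,0.04,-0.018,0.7,-0.018,0.04, -0.007,0.04,-0.018,0.82,-0.02,0.044, -0.007,0.04,-0.018,0.9,-0.023,0.048]'
python3 -m jog '[-0.01,-0.001,0,0,0,0, -0.03,-0.003,0,0,0,0.01, -0.055,-0.006,0,0,0,0.02, -0.085,-0.009,0,0,0,0.03, -0.115,-0.012,0,0,0,0.04, -0.135,-0.014,0,0,0,0.05, -0.144,-0.015,0,0,0,0.05, -0.144,-0.015,0,0,0,0.05]'
python3 - <<'E'
from h import *
b=r.snapshot("top");w=cloud(b);a=r.snapshot("scene");wa=cloud(a)
to((567,32.5,230),(180,0,93.1))
for p,im in((w,b),(wa,a)):
    q=p.copy();e=np.radians(9);d=q[...,:2]-[423,345];x=d@[np.cos(e),np.sin(e)];y=d@[-np.sin(e),np.cos(e)]
    m=((abs(x)<76)&(abs(y)<72)&(q[...,2]>10)&(q[...,2]<40)).astype(np.uint8)
    n,l,st,c=cv2.connectedComponentsWithStats(m);print([(st[i,4],c[i].round(),np.median(q[l==i],0).round()) for i in range(1,n) if st[i,4]>5])
cv2.imwrite("pics/bin.png",np.hstack([cv2.resize(b["pixels"][215:305,130:220],(400,400)),cv2.resize(a["pixels"][110:200,275:365],(400,400))])[:,:,::-1])
E
```

```text
time: 12.9
tool_pos: [471.0, 344.6, 230.0]
tcp_rot: [-179.8, 0.0, 96.0]
ft_force: [0.5, -0.4, -2.3]
finger_gap: 10.3
grip_force: 98.4
time: 13.9
tool_pos: [470.0, 199.8, 230.0]
tcp_rot: [180.0, -0.0, 93.1]
ft_force: [0.1, 0.9, -3.8]
finger_gap: 10.1
grip_force: 98.4
shift [-0.1732  0.0876 -0.0002] rot [ 0.0001 -0.0005  0.0008] rows>= 3.1
[(np.int32(62), array([177., 267.]), array([401., 326.,  16.])), (np.int32(31), array([167., 274.]), array([379., 355.,  17.])), (np.int32(44), array([185., 279.]), array([361., 297.,  21.]))]
[]
```

View pics/bin.png

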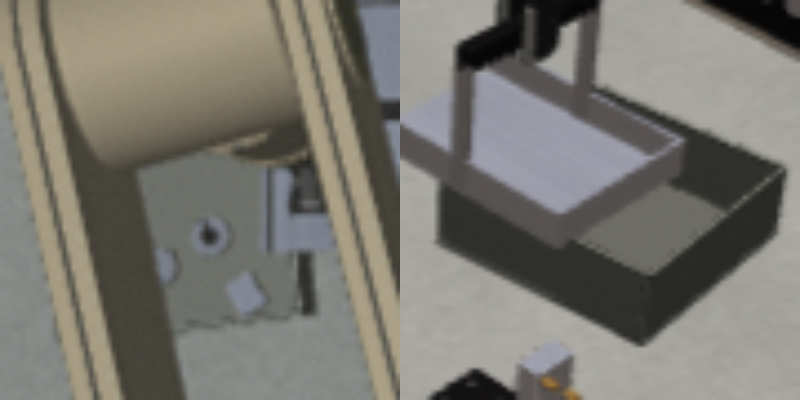

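```bash
python3 -m jog '[-0.01,0.005,0,0,0,0, -0.035,0.018,0,0,0,0, -0.07,0.035,0,0,0,0, -0.11,0.055,0,0,0,0, -0.145,0.073,0,0,0,0, -0.165,0.083,0,0,0,0, -0.173,0.088,0,0,0,0, -0.173,0.088,0,0,0,0]'
python3 - <<'E'
from h import *
s=r.sense();print(s["tool_pos"],s["tcp_rot"])
a=r.snapshot("scene");w=cloud(a);b=r.snapshot("top");wb=cloud(b)
p=w[(abs(w[...,0]-567)<130)&(abs(w[...,1]-33)<100)&(w[...,2]>140)&(w[...,2]<192)]
print(len(p),cv2.minAreaRect(p[:,:2].astype(np.float32)))
e=np.radians(3.1);x=(p[:,:2]-[567,32.5])@[np.cos(e),np.sin(e)];y=(p[:,:2]-[567,32.5])@[-np.sin(e),np.cos(e)]
print(np.percentile(x,[1,99]),np.percentile(y,[1,99]))
m=(p[:,2]<172)&(abs(y)<50)&(abs(x)<74);A=np.c_[x,y,np.ones(len(x))];m0=m.copy()
for _ in range(5): k=np.linalg.lstsq(A[m],p[m,2],rcond=None)[0]; m=m0&(abs(A@k-p[:,2])<3)
print("floor plane",k,m.sum())
e=np.radians(9)
for q in(w,wb):
    d=q[...,:2]-[423,345];X=d@[np.cos(e),np.sin(e)];Y=d@[-np.sin(e),np.cos(e)]
    mm=((abs(X)<80)&(abs(Y)<76)&(q[...,2]>10)&(q[...,2]<40)).astype(np.uint8)
    n,l,st,c=cv2.connectedComponentsWithStats(mm);print([(st[i,4],c[i].round(),np.median(q[l==i],0).round()) for i in range(1,n) if st[i,4]>5])
cv2.imwrite("pics/bin2.png",np.hstack([cv2.resize(b["pixels"][215:305,130:220],(400,400)),cv2.resize(a["pixels"][90:260,225:395],(400,400))])[:,:,::-1])
to((567.5,32.5,87),(180,0,93.1))
E
```

```text
time: 15.0
tool_pos: [567.3, 32.4, 229.5]
tcp_rot: [-180.0, -0.0, 93.1]
ft_force: [0.4, 0.0, -3.2]
finger_gap: 10.1
grip_force: 98.4
[567.30345777  32.40588243 229.51898842] [-1.79955029e+02 -3.35645454e-02  9.31175946e+01]
2203 ((567.7479248046875, 32.281585693359375), (165.02801513671875, 116.55748748779297), 2.7162699699401855)
[-76.73562819  81.63505429] [-57.50682668  55.26001068]
floor plane [-1.94574900e-03 -4.06517930e-03  1.59622056e+02] 1112
[(np.int32(87), array([313., 148.]), array([361., 365.,  15.])), (np.int32(6), array([300., 155.]), array([367., 304.,  20.])), (np.int32(37), array([312., 159.]), array([401., 323.,  14.]))]
[(np.int32(65), array([177., 267.]), array([401., 326.,  17.])), (np.int32(60), array([165., 274.]), array([377., 363.,  16.])), (np.int32(53), array([185., 280.]), array([361., 297.,  20.])), (np.int32(40), array([160., 284.]), array([347., 373.,  29.]))]
shift [-0.0008  0.0006  0.1427] rot [-0.0006 -0.0006  0.0015] rows>= 2.3
```

View pics/bin2.png

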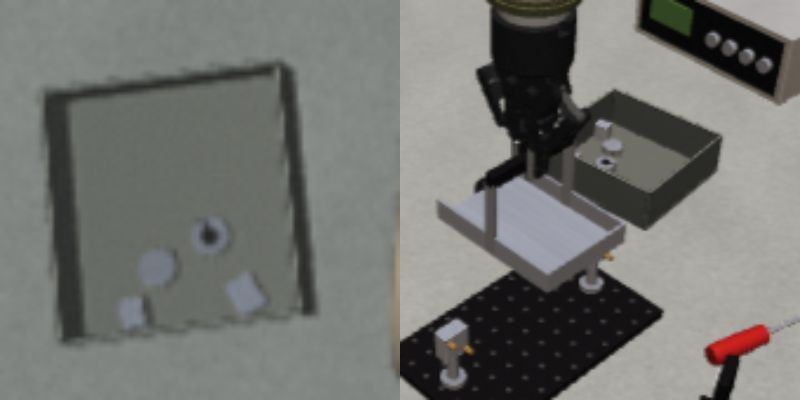

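All four pieces are in the bin, and the tray is level and centred over the bay. Lowering it.

```bash
python3 -m jog '[0,0,0.01,0,0,0, 0,0,0.03,0,0,0, 0,0,0.055,0,0,0, 0,0,0.08,0,0,0, 0,0,0.105,0,0,0, 0,0,0.123,0,0,0, 0,0,0.132,0,0,0, 0,0,0.136,0,0,0]'
python3 -m jog '[0,0,0.002,0,0,0, 0,0,0.004,0,0,0, 0,0,0.006,0,0,0, 0,0,0.006,0,0,0]'
```

```text
time: 16.1
tool_pos: [567.2, 32.2, 93.3]
tcp_rot: [-180.0, -0.0, 93.1]
ft_force: [-0.4, -0.5, -3.0]
finger_gap: 10.1
grip_force: 98.4
time: 16.6
tool_pos: [567.3, 32.1, 87.8]
tcp_rot: [-180.0, -0.0, 93.1]
ft_force: [0.0, 0.5, -3.3]
finger_gap: 10.9
grip_force: 98.4
```

```bash
python3 -m jog '[0,0,0.001,0,0,0, 0,0,0.002,0,0,0, 0,0,0.003,0,0,0, 0,0,0.003,0,0,0]'
python3 -m jog '[0,0,0.001,0,0,0, 0,0,0.001,0,0,0]'
python3 -m jog '[0,0,0.001,0,0,0, 0,0,0.001,0,0,0]'
```

```text
time: 17.1
tool_pos: [567.2, 32.1, 84.6]
tcp_rot: [-180.0, -0.0, 93.1]
ft_force: [0.7, -0.7, -3.3]
finger_gap: 10.2
grip_force: 98.4
time: 17.35
tool_pos: [567.3, 32.1, 83.7]
tcp_rot: [-180.0, -0.0, 93.1]
ft_force: [-0.5, -0.0, -2.9]
finger_gap: 10.1
grip_force: 98.4
time: 17.6
tool_pos: [567.5, 32.1, 83.6]
tcp_rot: [180.0, -0.0, 93.1]
ft_force: [-4.8, 0.5, 5.6]
finger_gap: 10.1
grip_force: 99.7
```

```bash
python3 -m jog '[0,0,0,0,0,0, 0,0,0,0,0,0, 0,0,0,0,0,0, 0,0,0,0,0,0]'
python3 -m jog '[0,0,0,0,0,0, 0,0,0,0,0,0, 0,0,0,0,0,0, 0,0,0,0,0,0, 0,0,0,0,0,0, 0,0,0,0,0,0, 0,0,0,0,0,0, 0,0,0,0,0,0]' 1
python3 -m jog '[0,0,-0.01,0,0,0, 0,0,-0.03,0,0,0, 0,0,-0.06,0,0,0, 0,0,-0.1,0,0,0, 0,0,-0.14,0,0,0, 0,0,-0.17,0,0,0, 0,0,-0.18,0,0,0, 0,0,-0.18,0,0,0]'
python3 - <<'E'
from h import *
a=r.snapshot("scene");w=cloud(a)
p=w[(abs(w[...,0]-567)<110)&(abs(w[...,1]-33)<70)&(w[...,2]>22)&(w[...,2]<45)]
print(len(p),cv2.minAreaRect(p[:,:2].astype(np.float32)),np.percentile(p[:,2],[50,90]))
cv2.imwrite("pics/end.png",cv2.resize(a["pixels"][100:300,180:400],None,fx=2.5,fy=2.5)[:,:,::-1])
E
```

```text
time: 18.1
tool_pos: [567.5, 32.1, 83.7]
tcp_rot: [180.0, -0.0, 93.1]
ft_force: [-4.2, -0.3, 5.4]
finger_gap: 10.3
grip_force: 99.8
time: 19.1
tool_pos: [567.3, 32.1, 82.7]
tcp_rot: [-180.0, -0.0, 93.1]
ft_force: [0.6, -0.1, 1.0]
finger_gap: 85.5
grip_force: 0.0
time: 20.1
tool_pos: [567.7, 32.1, 263.7]
tcp_rot: [179.9, 0.0, 93.1]
ft_force: [-0.1, 0.1, 0.3]
finger_gap: 85.5
grip_force: 0.0
504 ((569.06640625, 30.917495727539062), (162.0036163330078, 116.60172271728516), 3.648369550704956) [31.22760154 36.01464957]
```

View pics/end.png

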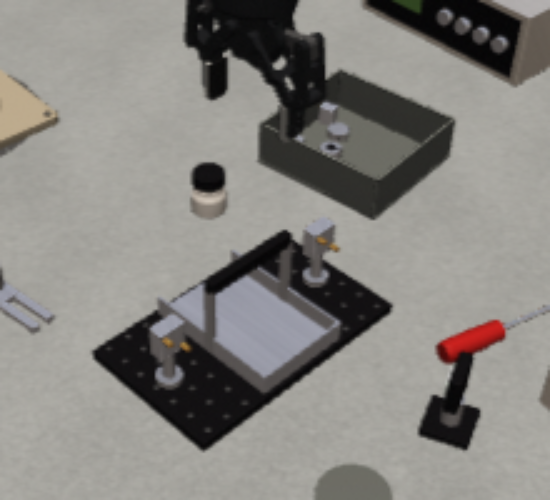

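The empty tray stands flat, centred between the mounts, and the gripper is clear of it.

```bash
python3 -c "
from bench import r
print(r.hand_in())"
```

```text
the job is handed in; nothing more can be done
None
```

The job is handed in: all four pieces are in the bin and the empty tray stands released on the board, centred between the mirror mounts with its handle bar in line with them. I saw no contact with the mounts or bystanders, and the hand-in returned no verdict.

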